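# Lock the lid of the food chopper

### The job

The chopper's lid lies loose and askew on its collar. Flick the locking lever up, press the lid down while turning it clockwise until it drops into its slots, keep pressing and turn it on clockwise to its stop so that it stays down, then push the lever fully down again behind the lid's ear and let go. Leave the things standing round about where they are.

Things in the scene. Friction and masses are not known exactly. Their poses are not given: they have to be found in the camera images.
- chopper: Food chopper fixed to the worktop: round white base 170 mm across, 62 high, with a steel collar on top (outer radius 63, rim 112 mm above the worktop). Origin: centre of its underside on the collar's vertical axis, z up. The lever stands at its -y side. In the collar, hidden by the lid, is a flange with three uneven slots (a bayonet). All angles here are about z, seen from above.
- rim (a point): Centre of the collar's mouth, 112 mm up on the chopper's axis. Under the loose lid a sprung plate pushes it up: 4 N with the lid up, 8 N with it pressed in. The lid goes down 13 to 17 mm at one angle only (3 degrees to spare), at others just 1.5 mm; turned under the flange it stays down, else it springs up. Two black bars on the collar mark the ear's places: tall = entry, short = lock.
- lid: Grey lid, 128 mm across, 0.16 to 0.26 kg, loose on the collar at a wrong angle, 2 mm sideways play. Origin: centre of its underside, z up; 101.5 mm above the worktop when up, 89 locked, 85 pressed to the bottom. Flat deck 33.5 mm above the origin; on it, centred, one grip bar along the lid's x, 90 mm long, 16 wide, top 66.5 mm above the origin. One ear at the rim, along the lid's -y.
- ear (a point): Outer end of the lid's ear, 72 mm from the lid's axis, 32 mm above the lid's origin. The ear is 14 mm wide, 9 high (27.5 to 36.5 mm above the lid's origin) and reaches out to 74 mm. At the start it is 38 to 92 degrees counter-clockwise of the entry place.
- entry_place (a point): Point fixed to the chopper, 72 mm from its axis, 122 mm up, 16 degrees counter-clockwise of the lever. With the ear over it (lid yaw = chopper yaw + 16 degrees) the lid can be pressed down into its slots.
- lock_place (a point): Point fixed to the chopper, 72 mm from its axis, 122 mm up, 16 degrees clockwise of the lever. The ear is here when the pressed-in lid has been turned 32 degrees clockwise to its firm stop (lid yaw = chopper yaw - 16 degrees).
- lever (a joint): Dark L-shaped lever in a bracket. Hinge level, along the chopper's x, 95 mm from its axis, 120 mm up. 0 rad = down: nose (14 mm wide, 10 high) level, reaching inward to 66 mm from the axis, in the way of a lowered lid's ear; thumb plate upright. Grows to 0.8 = up: plate swung outward, nose raised clear of the ear. Stiff, stays where left; 1 to 2 N at the plate moves it. Starts at 0 to 0.15.
- thumb (a point): On the lever's thumb plate (26 mm wide, 8 thick, 29 to 65 mm from the hinge, upright when the lever is down): midway through its thickness, 60 mm from the hinge. Pushed outward from the chopper it raises the nose, pushed back inward it lowers it.
- pepper_mill: Bystander, loose: turned wooden pepper mill, 58 mm across, 160 high. Stands close round the back and left of the chopper. Origin: centre of its underside.
- chilli_bottle: Bystander, loose: slim sauce bottle, 48 mm across, 183 high. Stands close round the back and left of the chopper. Origin: centre of its underside.
- tomato_tin: Bystander, loose: low tin, 75 mm across, 58 high. Stands close round the back and left of the chopper. Origin: centre of its underside.
- spice_jar: Bystander, loose: small glass spice jar, 46 mm across, 106 high. Stands close round the back and left of the chopper. Origin: centre of its underside.
- mug: Bystander, loose: white mug, 80 mm across, 91 high, handle to its -y. Stands on the right of the worktop. Origin: centre of its underside.
- oil_bottle: Bystander, loose: flat squeeze bottle, 50 x 87 mm, 220 high. Stands on the right of the worktop. Origin: centre of its underside.
- salt_shaker: Bystander, loose: glass salt shaker, 44 mm across, 90 high. Stands on the right of the worktop. Origin: centre of its underside.
Not all that is in view belongs to the job. What is shaped like the lid but blue is not meant.

How it is judged:
By the outcome, as a careful person would: the job done as asked, in the order asked, and still so for the second after the job is handed in, with the robot touching nothing.
It also fails if it takes over 69 s, if anything falls off the work surface, if the arm or the gripper's body presses on something with over 40 N, if the wrist force passes 120 N, or if a joint passes its speed limit or range.

### The arm

A 6-joint arm with a two-finger parallel gripper is mounted at the origin on a cart in front of the work surface, level with it; the furniture and walls round the work are solid. World frame = base frame: x ahead of the robot, y to its left, z up, the work surface at z = 0. Lengths are in m, angles in rad, forces in N, time in s.
With the tool pointing down it reaches from about 0.375 to 0.9 m from the base axis. Payload 3.1 kg.
Tool frame: the origin (TCP) lies midway between the tips of the shut fingers; the grasp point (between the pads) lies 19 mm behind it; z points along the fingers, y is the line along which they close (so a half turn about z gives the same grasp; the last joint's range is limited). The gripper opens to 85 mm and grips with 20 to 120 N. Pads are 22 mm wide; open, the fingers measure 114 mm over their backs; the gripper's body (76 mm by 85 mm) begins 54 mm behind the grasp point. The pads swing forward as they close: fully open they stand 13 mm farther back than shut.
Start: joints at [0.968, 0.527, 1.433, -0, 1.181, -0.178], TCP at [0.258, 0.569, 0.231] pointing down, gripper open.
Joint ranges: [-3.08, 3.08], [-0.75, 2.2], [0.22, 2.44], [-1.43, 4.57], [0, 2.65], [-2.85, 2.85]. Speed limits (rad/s): [2.79, 2.79, 3.14, 3.14, 3.14, 3.14].

### API

Orientations are given as a unit quaternion [x, y, z, w].
In Python, from station import manip gives the robot as it stands.
- The arm moves only by the tool step_arm, never from a script. Its argument "targets" is text: rows parted by semicolons, each of 4 numbers parted by spaces: the shift along the tool's x, y, z in mm, then the turn about the tool's z in degrees. A call has 1 to 12 rows; each row is the pose to reach, as a shift and turn from the pose commanded when the call began, along the tool's axes at that moment; what a row does not reach only later rows make up. A row lasts 1/10 s, in which the tool goes at most 50 mm and 8.59 degrees, less where a joint would pass 70% of its speed; a pose out of reach is approached as far as the arm can. A call with a gripper value outside its range is refused whole. "gripper" is the closure, from 0 (fully open) to 1 (shut), set as the call begins (left out, the last holds). The fingers move at their own pace and stop on an object; "squeeze" is the grip in N (left out, the last holds). Time passes only in rows, so rows that repeat a pose let the fingers close. It gives the time, the measured TCP pose, the force, the opening and the grip force at its end, in the units of the state.
- manip.sense(): the state, without advancing time (a new reading comes with each control period).
- manip.snapshot(name): name is "side" or "top" or "wrist"; returns the picture (420x560x3 uint8, red, green, blue); there is no depth.
- manip.get_calibration(name): a dict with "fov_y" (degrees; the focal length in pixels is half the picture's height over the tangent of half this angle, whatever the lens; pixels are square), "cx", "cy" (the principal point, pixels), "extrinsics" (4x4, takes a point from camera to world coordinates); the wrist camera has in their place "tool_from_camera" (4x4, takes a point from camera to tool coordinates, whose origin is the TCP and whose axes are the flange's). Camera axes: x right, y down, z forward; pixel columns grow to the right and rows downward; lengths in m; the calibration is good to about 2 mm. A picture is of the moment at which its call begins: read the wrist's pose just before it. get_calibration takes no time and is no camera call.
- manip.sign_off(): hands the job in; it is judged then, once.
Trained networks look in the newest picture that a camera, given by its name, has taken for a name from the list of things; names that differ only in an ending like _2 or _b are one class to them, and where a whole thing is asked for, a point or a joint stands for the part that bears it (a point fixed in the world has none). Each returns a list of dicts, best first, with "p" (0 to 1); they miss things now and then, are a little off and sometimes report something else, mostly with a low value. They report only what shows in the picture. A call takes as long as a camera call. They do not tell look-alikes from the thing itself.
- manip.recognise(camera, query): "position" ([column, row] in pixels, amid what is visible of it).
- manip.masks_of(camera, query): "pixels" (420x560 bool, what is visible of it) and "position" ([column, row] in pixels, amid what is visible of it).
- manip.mark_of(camera, query): "position" ([column, row] in pixels: a listed point, or the origin of a listed thing).
The state is a dict: "t": time; "q": joint angles; "qd": joint speeds; "tau": joint torques, N m; "tcp_pos": TCP position; "tool_rot": TCP orientation; "force": force on the tool from outside, world axes, zero at the start; "ft_torque": the same for the moment, N m; "finger_gap": opening from 0.0 (shut) to 1.0 (fully open); "gripper_force": force on a finger pad.
Only numpy, scipy, OpenCV 4.12 (cv2) and the standard library are available. Lean on these libraries where they do the work, as an engineer would, in place of code of your own. Each camera call takes 0.05 s, during which the arm holds its last target. There are 200 camera calls.

## Working session

There is one attempt and no reset: what is moved stays moved. The work goes in short steps, Python scripts to look and compute and a tool call to move; the robot and the scene stay as the last step left them, time stands still between calls to the robot, and variables do not carry over. Pictures are saved under pics/ and viewed, at most 10 in all, crops included, and the job is handed in when it is done.

Besides the shell and the picture viewer there is one more tool, called after "Emit:" by a JSON object that holds its "op" and its "data", one argument or row to a line. step_arm: Moves the arm, as the interface text tells. Its arguments: {"type":"object","properties":{"targets":{"type":"string"},"gripper":{"type":"number"},"squeeze":{"type":"number"}},"required":["targets"]}

```bash
mkdir -p pics
cat > h.py <<'E'
import numpy as np, cv2
from station import manip as m
from scipy.spatial.transform import Rotation as R
def snap(n,f):
    im=m.snapshot(n); cv2.imwrite('pics/'+f,im[:,:,::-1]); return im
def cam(n):
    c=m.get_calibration(n); f=210/np.tan(np.radians(c['fov_y'])/2)
    if 'extrinsics' in c: T=np.array(c['extrinsics'])
    else:
        s=m.sense(); W=np.eye(4); W[:3,:3]=R.from_quat(s['tool_rot']).as_matrix(); W[:3,3]=s['tcp_pos']
        T=W@np.array(c['tool_from_camera'])
    return f,c['cx'],c['cy'],T
def onz(C,px,z):
    f,cx,cy,T=C; d=T[:3,:3]@np.array([(px[0]-cx)/f,(px[1]-cy)/f,1]); o=T[:3,3]
    return o+d*(z-o[2])/d[2]
def proj(C,p):
    f,cx,cy,T=C; q=T[:3,:3].T@(np.array(p)-T[:3,3]); return np.array([cx+f*q[0]/q[2],cy+f*q[1]/q[2]])
def totool(p):
    s=m.sense(); return R.from_quat(s['tool_rot']).inv().apply(np.array(p)-s['tcp_pos'])*1000
E
python3 - <<'E'
from h import *
np.set_printoptions(precision=3,suppress=True)
a=snap('side','a.png');b=snap('top','b.png')
Z=dict(chopper=0,rim=.112,lid=.1015,ear=.1335,entry_place=.122,lock_place=.122,lever=.12,thumb=.18)
for c in['side','top']:
  C=cam(c);print(c,C[3][:3,3])
  for k,z in Z.items():
    for d in m.mark_of(c,k)[:3]: print(k,round(d['p'],2),np.array(d['position']),onz(C,d['position'],z))
s=m.sense();print(s)
im=np.hstack([a,b]);cv2.imwrite('pics/ab.png',cv2.resize(im,(800,300))[:,:,::-1])
E
```

```text
side [-0.177 -1.151  0.787]
chopper 0.64 [253.1 227.7] [0.509 0.095 0.   ]
rim 0.8 [252.7 205.3] [0.488 0.054 0.112]
lid 0.93 [288.  258.7] [ 0.413 -0.273  0.102]
lid 0.85 [218.5 198.9] [0.422 0.185 0.102]
lid 0.83 [252.7 204.2] [0.502 0.081 0.102]
ear 0.92 [282.  237.1] [ 0.434 -0.21   0.134]
ear 0.75 [254.1 187.7] [0.541 0.137 0.134]
ear 0.65 [210.7 186.8] [0.415 0.23  0.134]
entry_place 0.69 [270.4 205.9] [0.525 0.    0.122]
lock_place 0.91 [260.  209.3] [ 0.483 -0.003  0.122]Traceback (most recent call last):
  File "<stdin>", line 8, in <module>
ValueError: it knows: chilli_bottle, chopper, ear, entry_place, lid, lock_place, mug, oil_bottle, pepper_mill, rim, salt_shaker, spice_jar, thumb, tomato_tin
```

View pics/b.png

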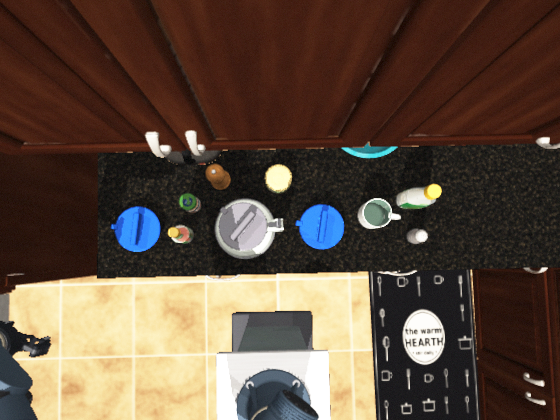

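View pics/a.png

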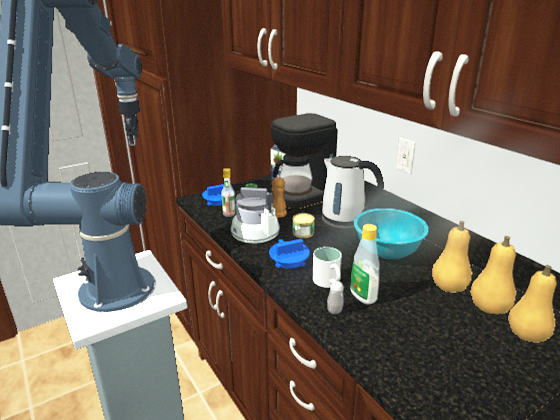

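The top picture shows the grey lid on the chopper at (243,226), with the lever at (278,226). The look-alikes are the blue lids at (137,229) and (321,227). In the side view the grey lid is at (253,205), with blue lids at (288,254) and (215,196). I choose the grey one.

Run:
```python
from h import *
np.set_printoptions(precision=3,suppress=True)
b=snap('top','b2.png')
Z=dict(chopper=0,rim=.112,lid=.1015,ear=.1335,entry_place=.122,lock_place=.122,thumb=.18,pepper_mill=0,chilli_bottle=0,tomato_tin=0,spice_jar=0,mug=0)
C=cam('top');print(C[3],C[0])
for k,z in Z.items():
    for d in m.mark_of('top',k)[:3]: print(k,round(d['p'],2),np.array(d['position']),onz(C,d['position'],z))
s=m.sense();print(s)
cv2.imwrite('pics/c.png',cv2.resize(b[160:280,160:320],(800,600),interpolation=cv2.INTER_CUBIC)[:,:,::-1])
```

```text
[[-0.025 -0.996  0.085  0.426]
 [-1.     0.024 -0.015 -0.004]
 [ 0.013 -0.086 -0.996  1.447]
 [ 0.     0.     0.     1.   ]] 500.05278056198017
chopper 0.6 [276.6 222.6] [ 0.516 -0.023  0.   ]
lid 0.92 [322.4 227.1] [ 0.495 -0.145  0.101]
lid 0.87 [242.1 226.5] [0.502 0.071 0.101]
lid 0.57 [138.2 227.7] [0.505 0.35  0.101]
ear 0.89 [219.2 209.2] [0.547 0.129 0.133]
ear 0.71 [295.3 226.4] [ 0.497 -0.071  0.133]
ear 0.7 [113.4 229.8] [0.499 0.406 0.133]
entry_place 0.78 [267.5 221.4] [0.512 0.002 0.122]
lock_place 0.9 [268.1 232.2] [0.484 0.001 0.122]
thumb 0.66 [276.  223.4] [ 0.503 -0.019  0.18 ]
pepper_mill 0.69 [221.1 178.8] [0.648 0.135 0.   ]
tomato_tin 0.76 [279.5 180.2] [ 0.64  -0.035  0.   ]
spice_jar 0.9 [191.4 203.3] [0.578 0.222 0.   ]
mug 0.97 [377.6 220.3] [ 0.516 -0.317  0.   ]
mug 0.69 [414.  234.1] [ 0.473 -0.422  0.   ]
{'t': 1.05, 'q': array([ 0.968,  0.527,  1.433, -0.   ,  1.181, -0.178]), 'qd': array([-0.   ,  0.001,  0.   , -0.001,  0.002,  0.001]), 'tau': array([ -0.   , -44.233, -17.842,  -0.   ,   0.001,  -0.   ]), 'tcp_pos': array([0.258, 0.569, 0.231]), 'tool_rot': array([0.211, 0.978, 0.   , 0.   ]), 'force': array([0.544, 0.2  , 0.059]), 'ft_torque': array([-0.021,  0.011, -0.007]), 'gripper_force': 0.0, 'finger_gap': 0.9963166890694289}
```

View pics/c.png

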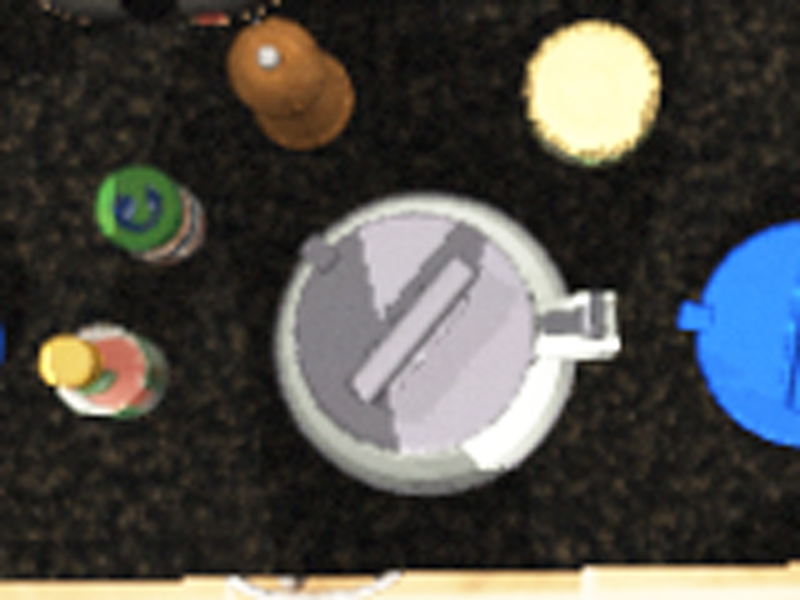

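The crop confirms the grey lid. Its bar points to upper right, the ear is at crop (318,252), and the lever and bracket are at (580,320). I'll go above it for a close wrist look.

Emit:
{"op": "step_arm", "data": {
  "targets": "-36 -32 -20 6;-75 -66 -40 12;-113 -100 -55 18;-151 -133 -70 24;-189 -167 -85 30;-227 -201 -100 36;-265 -234 -115 42;-303 -268 -130 48;-341 -302 -145 54;-379 -335 -160 60;-415 -367 -170 65;-443 -392 -170 66",
  "gripper": 1
}}

```text
t: 2.25
tcp_pos: [0.4936, 0.0433, 0.4012]
tool_rot: [0.71, 0.704, 0.001, 0.001]
force: [1.2, 0.4, -0.3]
finger_gap: -0.001
gripper_force: 0.0
```

Run:
```python
from h import *
np.set_printoptions(precision=4,suppress=True)
C=cam('wrist');b=snap('wrist','w1.png')
print(m.get_calibration('wrist')['tool_from_camera'],C[0])
Z=dict(rim=.112,lid=.1015,ear=.1335,entry_place=.122,lock_place=.122,thumb=.18,chilli_bottle=0,pepper_mill=0,spice_jar=0)
for k,z in Z.items():
    for d in m.mark_of('wrist',k)[:2]: print(k,round(d['p'],2),np.array(d['position']),onz(C,d['position'],z))
s=m.sense();print(s['t'],s['q'],s['tcp_pos'],s['tool_rot'],s['force'])
```

```text
[[ 0.0007 -0.9616 -0.2746  0.0707]
 [ 1.      0.0005  0.0009  0.0012]
 [-0.0007 -0.2746  0.9616 -0.1414]
 [ 0.      0.      0.      1.    ]] 363.12280919456464
rim 0.29 [286.5 235.3] [ 0.5105 -0.0471  0.112 ]
lid 0.74 [279.1 266.2] [ 0.5011 -0.0945  0.1015]
lid 0.67 [280.4 139.9] [0.5033 0.071  0.1015]
ear 0.97 [327.3  92.3] [0.5533 0.1243 0.1335]
ear 0.95 [285.3 235. ] [ 0.5083 -0.0386  0.1335]
entry_place 0.64 [299.9 199.8] [0.5261 0.0018 0.122 ]
lock_place 0.88 [267.1 201.5] [0.4868 0.     0.122 ]
thumb 0.7 [286.1 236.5] [ 0.5076 -0.023   0.18  ]
thumb 0.26 [279.2 139.5] [0.5006 0.079  0.18  ]
chilli_bottle 0.55 [267.9   2.1] [0.489  0.2435 0.    ]
spice_jar 0.69 [332.4  22.8] [0.5763 0.2178 0.    ]
spice_jar 0.4 [326.3  84.8] [0.5706 0.1378 0.    ]
2.75 [-0.1322  0.1796  1.5017  0.0001  1.4607 -0.1287] [0.4921 0.0466 0.3995] [ 0.7083  0.7059 -0.0001 -0.0002] [0.3278 0.033  0.2623]
```

View pics/w1.png

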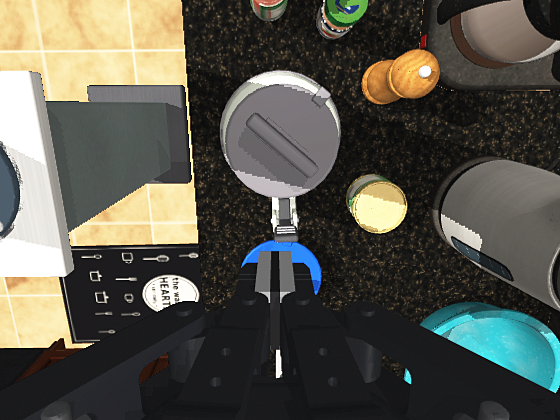

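The wrist view shows the grey lid at (280,140), its ear at (322,95) and the lever at (286,215). The blue lid is below the lever at (285,265). The fits agree: axis ≈ (0.503,0.070), chopper yaw ≈ 2.7°, lid yaw ≈ 137°. Lever first, going down between lid and plate.

Emit:
{"op": "step_arm", "data": {
  "targets": "-40 12 0 0;-50 14 40 0;-50 14 90 0;-50 14 140 0;-50 14 190 0;-50 14 225 0;-50 14 239 0;-50 14 239 0"
}}

```text
t: 3.55
tcp_pos: [0.5045, -0.0036, 0.1582]
tool_rot: [0.709, 0.706, -0.002, -0.003]
force: [-0.3, 0.4, 0.3]
finger_gap: 0.001
gripper_force: 0.0
```

Run:
```python
from h import *
np.set_printoptions(precision=4,suppress=True)
s=m.sense();print(s['t'],s['tcp_pos'],s['force'],s['tool_rot'])
```

```text
3.55 [ 0.5045 -0.0036  0.1582] [-0.3361  0.4226  0.3203] [ 0.7086  0.7056 -0.0016 -0.0025]
```

Emit:
{"op": "step_arm", "data": {
  "targets": "-8 1 0 0;-16 1 0 0;-24 2 0 0;-32 2 0 0;-38 2 0 0;-43 2 0 0;-47 2 0 0;-47 2 0 0"
}}

```text
t: 4.35
tcp_pos: [0.5084, -0.0529, 0.1607]
tool_rot: [0.709, 0.705, -0.0, 0.001]
force: [1.1, 0.4, -1.2]
finger_gap: 0.001
gripper_force: 0.0
```

Run:
```python
from h import *
np.set_printoptions(precision=4,suppress=True)
b=snap('side','s1.png')
cv2.imwrite('pics/s1c.png',cv2.resize(b[150:260,200:330],(780,660),interpolation=cv2.INTER_CUBIC)[:590,:,::-1])
s=m.sense();print(s['t'],s['tcp_pos'],s['force'])
```

```text
4.4 [ 0.5083 -0.0526  0.1606] [-0.1893 -0.297   0.2756]
```

View pics/s1c.png

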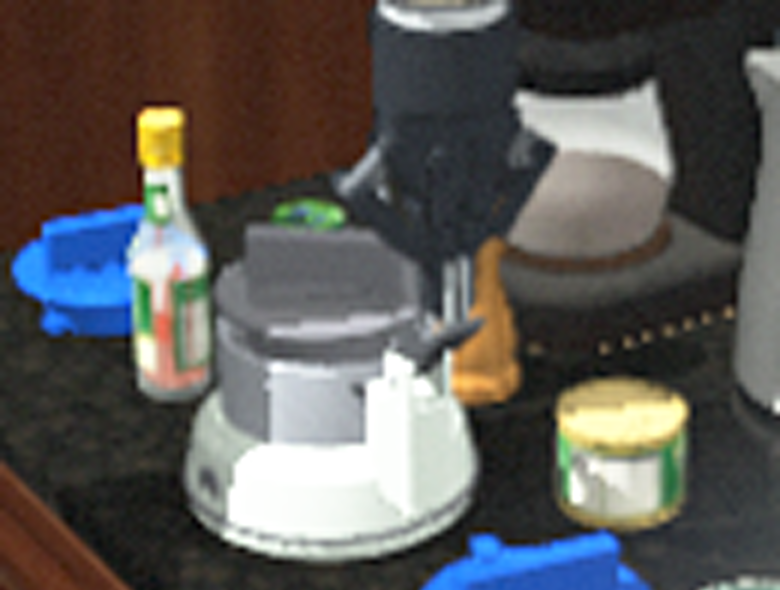

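The plate at crop (450,345) now leans outward and the nose is raised. I'll push a little more to be sure.

Emit:
{"op": "step_arm", "data": {
  "targets": "-3 0 0 0;-5 0 0 0;-5 0 0 0"
}}

```text
t: 4.7
tcp_pos: [0.5079, -0.0538, 0.1606]
tool_rot: [0.71, 0.704, 0.002, -0.002]
force: [1.2, 9.7, 2.4]
finger_gap: -0.002
gripper_force: 4.5
```

Emit:
{"op": "step_arm", "data": {
  "targets": "14 0 0 0;20 0 -40 -6;40 -1 -75 -14;75 -2 -75 -22;105 -3 -75 -30;125 -4 -75 -38;126 -5 -75 -46;126 -5 -75 -47;126 -5 -75 -47"
}}

```text
t: 5.6
tcp_pos: [0.5038, 0.0692, 0.2354]
tool_rot: [0.37, 0.929, -0.0, 0.0]
force: [-0.3, -0.1, -0.3]
finger_gap: 0.002
gripper_force: 0.0
```

Run:
```python
from h import *
np.set_printoptions(precision=4,suppress=True)
C=cam('top');b=snap('top','t3.png')
for n in ['wrist','top']:
  if n=='wrist':b=snap('wrist','w3.png');C=cam(n)
  else: C=cam(n)
  for k,z in dict(lid=.1015,ear=.1335,thumb=.16).items():
    for d in m.mark_of(n,k)[:3]: print(n,k,round(d['p'],2),np.array(d['position']),onz(C,d['position'],z))
s=m.sense();print(s['t'],s['q'],s['tcp_pos'],s['force'],R.from_quat(s['tool_rot']).as_matrix()[:,1])
```

```text
wrist lid 0.92 [138.3 292.9] [ 0.4879 -0.0725  0.1015]
wrist lid 0.58 [274.2 191.7] [0.5031 0.0716 0.1015]
wrist ear 0.74 [378.3 199.1] [0.5509 0.1258 0.1335]
wrist ear 0.57 [178.4 278.5] [ 0.4967 -0.0198  0.1335]
top lid 0.63 [137.7 224.7] [0.5133 0.3509 0.1015]
top lid 0.61 [319.2 226.5] [ 0.4966 -0.1367  0.1015]
top lid 0.56 [242.8 227.1] [0.5    0.0692 0.1015]
top ear 0.64 [111.1 227.8] [0.5048 0.4119 0.1335]
top ear 0.61 [295.4 225. ] [ 0.5004 -0.0709  0.1335]
top thumb 0.52 [295.6 222.5] [ 0.5053 -0.0703  0.16  ]
6.0 [-0.0842  0.366   1.7157 -0.0001  1.0599 -0.8975] [0.5039 0.0688 0.2355] [-0.4685 -0.1366  0.6852] [ 0.6871  0.7266 -0.    ]
```

View pics/w3.png

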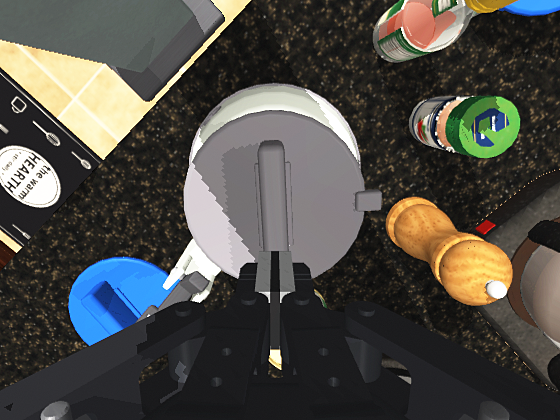

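The bar is upright in the picture at (272,195) and lines up with the fingers. The ear is at (370,200) and the lever at (185,275) is out of the way. Opening, descending and gripping.

Emit:
{"op": "step_arm", "data": {
  "targets": "2 0 0 0;2 0 0 0;2 0 30 0;2 0 60 0;2 0 80 0;2 0 90 0;2 0 93 0;2 0 93 0",
  "gripper": 0
}}

```text
t: 6.8
tcp_pos: [0.5027, 0.0705, 0.1427]
tool_rot: [0.369, 0.929, 0.0, 0.0]
force: [-0.7, 0.3, -0.1]
finger_gap: 0.998
gripper_force: 0.0
```

Emit:
{"op": "step_arm", "data": {
  "targets": "0 0 0 0;0 0 0 0;0 0 0 0;0 0 0 0;0 0 0 0;0 0 0 0;0 0 0 0;0 0 0 0",
  "gripper": 1,
  "squeeze": 70
}}

```text
t: 7.6
tcp_pos: [0.5024, 0.0705, 0.1426]
tool_rot: [0.369, 0.929, 0.0, 0.0]
force: [-0.5, -0.3, 0.4]
finger_gap: 0.177
gripper_force: 70.3
```

Emit:
{"op": "step_arm", "data": {
  "targets": "0 0 0 8;0 0 0 16;0 0 0 24;0 0 0 32;0 0 0 40;0 0 0 48;0 0 0 56;0 0 0 64;0 0 0 72;0 0 0 80;0 0 0 88;0 0 0 96"
}}

```text
t: 8.8
tcp_pos: [0.5027, 0.0705, 0.1426]
tool_rot: [0.939, 0.345, 0.0, 0.0]
force: [1.1, -0.9, 0.9]
finger_gap: 0.174
gripper_force: 70.5
```

```bash
cat > st.py <<'E'
from h import *
np.set_printoptions(precision=4,suppress=True)
s=m.sense();M=R.from_quat(s['tool_rot']).as_matrix();print(s['t'],s['q'],s['tcp_pos'],s['force'],s['ft_torque'],'yang',np.degrees(np.arctan2(M[1,1],M[0,1])),s['finger_gap'])
E
python3 st.py
```

```text
8.8 [-0.081   0.5052  1.8106 -0.0002  0.8251  0.7856] [0.5027 0.0705 0.1426] [ 1.1389 -0.9338  0.8683] [-0.0738  0.0285  0.0232] yang -49.647505415626306 0.1740656302211457
```

```bash
python3 - <<'E'
from h import *
np.set_printoptions(precision=4,suppress=True)
for n in ['wrist','side']:
  b=snap(n,n+'4.png');C=cam(n)
  for k,z in dict(ear=.1335,entry_place=.122,lock_place=.122,thumb=.16).items():
    for d in m.mark_of(n,k)[:3]:
      p=onz(C,d['position'],z);v=p[:2]-[.503,.0705]; print(n,k,round(d['p'],2),np.array(d['position']),p,np.linalg.norm(v),np.degrees(np.arctan2(v[1],v[0]))+90)
E
python3 st.py
```

```text
wrist ear 0.88 [433.5 263.8] [0.55   0.0165 0.1335] 0.07159384262811226 41.03869549934454
wrist ear 0.66 [424. 311.] [0.5305 0.0021 0.1335] 0.07370964066963542 21.944291677588836
wrist entry_place 0.97 [405.4 304.6] [0.525  0.0032 0.122 ] 0.07079839669419406 18.12323319116385
side ear 0.89 [275.7 196.7] [0.5654 0.0308 0.1335] 0.07396247662232372 57.50174269551574
side ear 0.81 [212.7 185.9] [0.4246 0.2335 0.1335] 0.18085936017572155 205.69396642161541
side ear 0.75 [282.6 239.5] [ 0.4282 -0.2226  0.1335] 0.30244559466579746 -14.318665685505849
side entry_place 0.57 [269.6 206.1] [0.522  0.0004 0.122 ] 0.07265029736871667 15.144510532255836
side lock_place 0.82 [257.8 207.6] [0.4834 0.0123 0.122 ] 0.06142468488064898 -18.57066266545904
side thumb 0.53 [275.2 205.3] [ 0.4998 -0.0703  0.16  ] 0.14083107637529887 -1.3099869556427421
9.3 [-0.0811  0.5052  1.8107 -0.0001  0.8251  0.7793] [0.5026 0.0705 0.1426] [0.8072 0.1761 2.0803] [-0.0305 -0.1    -0.0013] yang -49.29130487323863 0.16971030788350336
```

View pics/wrist4.png

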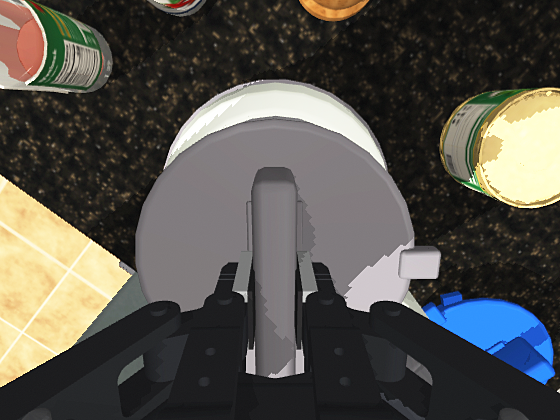

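Ear at (420,263) turned along with the grip. Lid yaw is 40.9° and the entry is at about 18.5°. Turning nearer, then pressing.

Emit:
{"op": "step_arm", "data": {
  "targets": "0 0 0 6;0 0 0 12;0 0 2 15;0 0 4 16;0 0 6 17;0 0 6 17"
}}

```text
t: 9.9
tcp_pos: [0.503, 0.0704, 0.1412]
tool_rot: [0.978, 0.207, 0.001, 0.001]
force: [-8.2, -0.5, 35.9]
finger_gap: 0.172
gripper_force: 76.1
```

```bash
python3 st.py
```

```text
9.9 [-0.0803  0.5071  1.8126 -0.002   0.8187  1.0739] [0.503  0.0704 0.1412] [-8.2081 -0.4834 35.9214] [0.0475 1.4431 0.6856] yang -66.05483568857893 0.17192884734301195
```

Emit:
{"op": "step_arm", "data": {
  "targets": "0 0 -2 0;0 0 -2 1;0 0 -2 2;0 0 -2 3;0 0 -2 4;0 0 -2 4"
}}

```text
t: 10.5
tcp_pos: [0.5034, 0.0704, 0.1394]
tool_rot: [0.985, 0.171, 0.001, 0.0]
force: [1.2, 0.9, 3.0]
finger_gap: 0.176
gripper_force: 70.7
```

```bash
python3 st.py
```

```text
10.5 [-0.0811  0.5106  1.813  -0.0003  0.8149  1.1463] [0.5034 0.0704 0.1394] [1.1561 0.9084 3.0086] [-0.1487 -0.1478 -0.0606] yang -70.31392299271931 0.17618847519608993
```

The lid has begun to drop (z 139.4, force 3 N). I'll follow it down at the entry angle.

Emit:
{"op": "step_arm", "data": {
  "targets": "0 0 2 1;0 0 4 1;0 0 6 1;0 0 8 1;0 0 10 1;0 0 12 1;0 0 13 1;0 0 13 1"
}}

```text
t: 11.3
tcp_pos: [0.5032, 0.0704, 0.1262]
tool_rot: [0.987, 0.162, 0.001, 0.0]
force: [2.3, -1.2, 8.4]
finger_gap: 0.176
gripper_force: 71.7
```

```bash
python3 st.py
```

```text
11.3 [-0.0812  0.5334  1.8227 -0.0001  0.7837  1.164 ] [0.5032 0.0704 0.1262] [ 2.2883 -1.1998  8.4377] [-0.1792 -0.226  -0.0226] yang -71.33667082311828 0.1755004160276218
```

Fully pressed (16.4 mm, 8.4 N). Turning on towards the stop.

Emit:
{"op": "step_arm", "data": {
  "targets": "0 0 0 4;0 0 0 9;0 0 0 14;0 0 0 19;0 0 0 24;0 0 0 28;0 0 0 31;0 0 0 32;0 0 0 32"
}}

```text
t: 12.2
tcp_pos: [0.5022, 0.0704, 0.1261]
tool_rot: [0.993, -0.115, -0.0, 0.0]
force: [1.2, -1.2, 9.9]
finger_gap: 0.168
gripper_force: 71.9
```

```bash
python3 st.py
```

```text
12.2 [-0.0809  0.5331  1.8238 -0.0011  0.7849  1.7217] [0.5022 0.0704 0.1261] [ 1.2427 -1.1793  9.9114] [-0.1306 -0.0474  0.3111] yang -103.23708531711371 0.16824520494801998
```

Emit:
{"op": "step_arm", "data": {
  "targets": "0 0 0 1;0 0 0 2;0 0 0 3;0 0 0 3"
}}

```text
t: 12.6
tcp_pos: [0.5029, 0.0696, 0.1262]
tool_rot: [0.99, -0.139, 0.001, 0.001]
force: [1.8, -3.0, 9.6]
finger_gap: 0.17
gripper_force: 75.2
```

```bash
python3 st.py
```

```text
12.6 [-0.0812  0.5332  1.823  -0.0043  0.7839  1.7711] [0.5029 0.0696 0.1262] [ 1.7621 -2.986   9.6488] [-0.3999 -0.0972  1.2171] yang -105.95231535307421 0.16979870054843704
```

The torque rose to 1.2 N·m, so the lid is at its stop. Easing off and letting it rise to its locked height while I check that it holds.

Emit:
{"op": "step_arm", "data": {
  "targets": "0 0 0 -2;0 0 -2 -2;0 0 -3 -2;0 0 -4 -2;0 0 -5 -2;0 0 -5 -2"
}}

```text
t: 13.2
tcp_pos: [0.5028, 0.0699, 0.1305]
tool_rot: [0.992, -0.124, 0.0, 0.001]
force: [3.1, -5.1, 3.6]
finger_gap: 0.173
gripper_force: 70.9
```

```bash
python3 st.py
```

```text
13.2 [-0.0816  0.5258  1.8198 -0.0018  0.7952  1.7397] [0.5028 0.0699 0.1305] [ 3.1338 -5.058   3.6292] [-0.8465 -0.3945  0.1642] yang -104.28441207263688 0.17313138875898082
```

Emit:
{"op": "step_arm", "data": {
  "targets": "0 0 0 0;0 0 0 0;0 0 0 0;0 0 -20 0;0 0 -60 0;0 0 -110 0;0 0 -150 0;0 0 -150 0",
  "gripper": 0.5
}}

```text
t: 14.0
tcp_pos: [0.5053, 0.0709, 0.2859]
tool_rot: [0.992, -0.125, 0.006, -0.001]
force: [1.0, 0.8, -0.6]
finger_gap: 0.5
gripper_force: 0.0
```

```bash
python3 - <<'E'
from h import *
np.set_printoptions(precision=4,suppress=True)
for n in ['wrist','side']:
  b=snap(n,n+'5.png');C=cam(n)
  for k,z in dict(lid=.089,ear=.121,entry_place=.122,lock_place=.122,thumb=.16).items():
    for d in m.mark_of(n,k)[:3]:
      p=onz(C,d['position'],z);v=p[:2]-[.503,.0705]; print(n,k,round(d['p'],2),np.array(d['position']),p,np.linalg.norm(v),np.degrees(np.arctan2(v[1],v[0]))+90)
a=cv2.imread('pics/wrist5.png');b=cv2.imread('pics/side5.png')
c=cv2.resize(b[150:255,200:305],(420,420),interpolation=cv2.INTER_CUBIC)
cv2.imwrite('pics/m5.png',cv2.resize(np.hstack([a,c]),(800,343)))
E
python3 st.py
```

```text
wrist lid 0.68 [278.3 183.4] [0.5016 0.0693 0.089 ] 0.0017923985803995636 -50.08149785705487
wrist lid 0.65 [460.7 118.4] [ 0.519  -0.1041  0.089 ] 0.17532171055552576 5.227202703542517
wrist lid 0.61 [ 38.7 223.1] [0.5209 0.3048 0.089 ] 0.23500522442153834 175.62680017493096
wrist ear 0.91 [406.9 130. ] [ 0.5255 -0.0451  0.121 ] 0.11781073498073964 11.033720134054448
wrist ear 0.81 [363.9 188.5] [ 0.4858 -0.002   0.121 ] 0.0744755978427122 -13.320038138498404
wrist entry_place 0.79 [349.5 147.5] [0.5233 0.0034 0.122 ] 0.07010094112928088 16.84308698383819
wrist lock_place 0.85 [360.4 189.1] [0.4863 0.0012 0.122 ] 0.07126645553245224 -13.517163895301877
wrist thumb 0.8 [458.7 147.1] [ 0.5101 -0.0667  0.16  ] 0.1374296971634489 2.958661301203904
wrist thumb 0.52 [362.1 187.4] [0.4979 0.0065 0.16  ] 0.06420799491992862 -4.51518289610361
side lid 0.97 [288.2 260.6] [ 0.419  -0.2653  0.089 ] 0.34610017915873764 -14.04362164196911
side lid 0.82 [217.5 196.4] [0.4392 0.2307 0.089 ] 0.17247280386124456 201.7204166808977
side lid 0.57 [252.3 208.7] [0.496  0.0731 0.089 ] 0.007482434544871787
[... 249 characters left out ...]
121 ] 0.2774263243067377 -12.681134417200468
side entry_place 0.86 [270.4 207.8] [ 0.5175 -0.0119  0.122 ] 0.08365600513754444 10.002944773883272
side lock_place 0.61 [259.  206.4] [0.4913 0.0178 0.122 ] 0.05395947763993551 -12.518133192059977
side thumb 0.61 [335.6 306.1] [ 0.3451 -0.5596  0.16  ] 0.6496161440108703 -14.07063122181161
side thumb 0.6 [276.9 204.1] [ 0.5089 -0.066   0.16  ] 0.13659449165079032 2.4685154483701695
side thumb 0.23 [260.  207.3] [ 0.4525 -0.0562  0.16  ] 0.13637868028537734 -21.72658946493192
14.6 [-0.0811  0.3091  1.6618  0.      1.1719  1.74  ] [0.5022 0.0705 0.28  ] [ 0.1554  0.4619 -0.8131] [ 0.0166 -0.0617 -0.0027] yang -104.3430993955014 0.49684613788252024
```

View pics/m5.png

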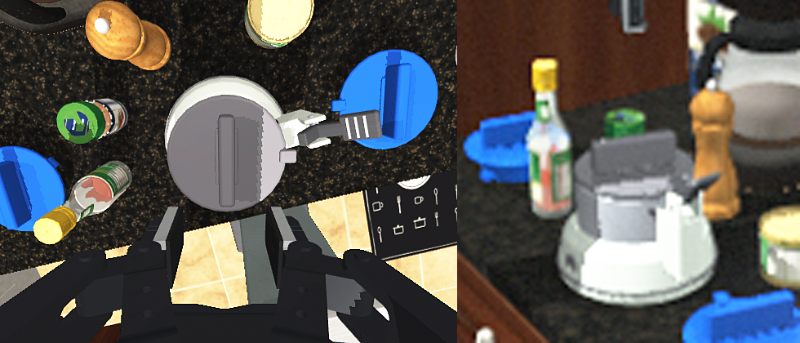

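Lid is locked. The wrist view shows the ear at the lock place (yaw −13.3°), the lever raised and the bystanders in place. Moving outside the lever with shut fingers.

Emit:
{"op": "step_arm", "data": {
  "targets": "5 16 0 -8;10 32 0 -16;17 54 0 -25;23 75 0 -33;30 97 0 -42;37 119 0 -50;44 141 0 -59;50 160 0 -67;51 163 0 -76;51 163 0 -84;51 163 0 -93;51 163 0 -101",
  "gripper": 1
}}

```text
t: 15.8
tcp_pos: [0.5114, -0.1002, 0.2804]
tool_rot: [0.725, 0.688, -0.0, -0.0]
force: [0.4, 0.0, -0.2]
finger_gap: -0.0
gripper_force: 0.0
```

Emit:
{"op": "step_arm", "data": {
  "targets": "0 0 0 -6;0 0 0 -6"
}}

```text
t: 16.0
tcp_pos: [0.5114, -0.1001, 0.2804]
tool_rot: [0.691, 0.723, -0.0, -0.0]
force: [-0.4, 0.4, 0.4]
finger_gap: -0.003
gripper_force: 0.0
```

```bash
python3 st.py; python3 -c "
from h import *
print(totool([.511,-.0995,.153]),totool([.5083,-.0375,.153]))"
```

```text
16.0 [-0.4079  0.3285  1.6299  0.      1.1834 -0.454 ] [ 0.5114 -0.1001  0.2804] [-0.3631  0.3777  0.4282] [-0.0333 -0.021   0.0204] yang 2.6418787783769786 -0.0033859624680481915
[  0.55727678  -0.35894887 127.39354731] [ 62.61583106  -0.19830411 127.39938967]
```

Down, then inward along tool x to about +62 mm, in two parts.

Emit:
{"op": "step_arm", "data": {
  "targets": "0 0 45 0;0 0 90 0;0 0 118 0;0 0 127 0;0 0 127 0;10 0 127 0;20 0 127 0;30 0 127 0;38 0 127 0;46 0 127 0;54 0 127 0;54 0 127 0"
}}

```text
t: 17.2
tcp_pos: [0.5082, -0.0443, 0.1535]
tool_rot: [0.69, 0.724, 0.0, -0.001]
force: [1.0, -0.6, 0.5]
finger_gap: 0.004
gripper_force: 0.0
```

Emit:
{"op": "step_arm", "data": {
  "targets": "3 0 0 0;6 0 0 0;8 0 0 0;8 0 0 0"
}}

```text
t: 17.6
tcp_pos: [0.5083, -0.04, 0.1533]
tool_rot: [0.69, 0.724, -0.002, 0.001]
force: [-2.0, -7.7, 1.3]
finger_gap: -0.004
gripper_force: 3.8
```

```bash
python3 st.py
```

```text
17.6 [-0.2956  0.4903  1.7954 -0.0051  0.8558 -0.3403] [ 0.5083 -0.04    0.1533] [-1.9584 -7.7418  1.2965] [-1.2223  0.2365  0.0159] yang 2.749284950402421 -0.004192549546775707
```

Emit:
{"op": "step_arm", "data": {
  "targets": "1 0 0 0;2 0 0 0;2 0 0 0;-15 0 0 0;-50 0 -20 0;-60 0 -60 0;-60 0 -110 0;-60 0 -150 0;-60 0 -170 0;-60 0 -170 0"
}}

```text
t: 18.6
tcp_pos: [0.5129, -0.0985, 0.3268]
tool_rot: [0.691, 0.723, 0.002, 0.003]
force: [0.9, -0.2, 0.5]
finger_gap: -0.002
gripper_force: 0.0
```

```bash
python3 - <<'E'
from h import *
np.set_printoptions(precision=4,suppress=True)
for n in ['wrist','side']:
  b=snap(n,n+'6.png');C=cam(n)
  for k,z in dict(lid=.089,ear=.121,thumb=.18).items():
    for d in m.mark_of(n,k)[:3]:
      p=onz(C,d['position'],z);v=p[:2]-[.503,.0705]; print(n,k,round(d['p'],2),np.array(d['position']),p,np.linalg.norm(v),np.degrees(np.arctan2(v[1],v[0]))+90)
a=cv2.imread('pics/wrist6.png');b=cv2.imread('pics/side6.png')
c=cv2.resize(b[180:250,220:290],(420,420),interpolation=cv2.INTER_CUBIC)
cv2.imwrite('pics/m6.png',cv2.resize(np.hstack([a,c]),(800,343)))
E
python3 st.py
```

```text
wrist lid 0.78 [262.7 192.9] [ 0.5021 -0.1206  0.089 ] 0.19107977571196072 -0.25789667895422497
wrist ear 0.92 [249.9  66. ] [0.487  0.0029 0.121 ] 0.06948720369169871 -13.328407823969513
wrist thumb 0.83 [267.9  94.8] [ 0.5049 -0.0219  0.18  ] 0.09244414159184398 1.1821256791843098
wrist thumb 0.75 [248.5  69.7] [ 0.4898 -0.0049  0.18  ] 0.07651751734113052 -9.899386887248781
side lid 0.9 [215.9 198.6] [0.4261 0.2168 0.089 ] 0.16530535825060205 207.73995739754181
side lid 0.88 [291.8 260.6] [ 0.4275 -0.2708  0.089 ] 0.34951669814974007 -12.478367623152053
side lid 0.62 [255.2 207.7] [0.5083 0.0743 0.089 ] 0.006497812599730387 125.95860219578873
side ear 0.65 [280.6 238.2] [ 0.439  -0.1954  0.121 ] 0.2734730623564551 -13.542608492747917
side ear 0.61 [258.1 209.1] [0.4797 0.0039 0.121 ] 0.07056847658178433 -19.314328024706697
side thumb 0.61 [269.9 194.7] [ 0.5051 -0.0304  0.18  ] 0.10090858336273754 1.2022684483842454
19.0 [-0.4042  0.2847  1.5712  0.0001  1.2886 -0.4506] [ 0.5108 -0.0977  0.3222] [0.383  0.4429 0.0317] [-0.0101  0.0357  0.002 ] yang 2.658806693111141 0.004019612821603976
```

View pics/m6.png

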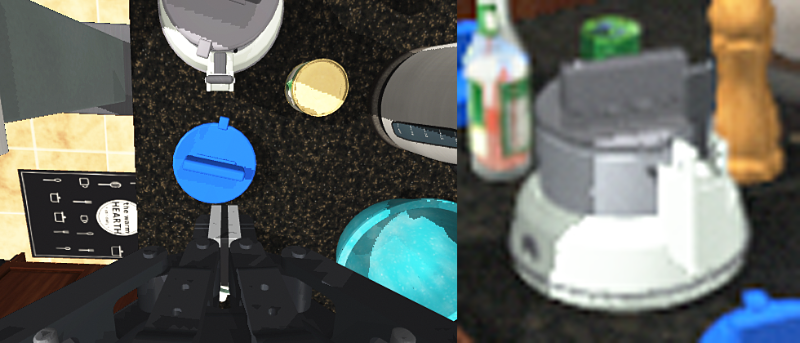

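The lever plate stands upright at (220,75), with the ear beside it at the lock place (203,47). The lid is down and the robot is clear. Handing in.

```bash
python3 -c "
from station import manip as m
print(m.sign_off())"
```

```text
the job is handed in; nothing more can be done
None
```

I handed the job in at about 19 s: lever flicked up, lid pressed in at the entry angle and turned clockwise to its stop, lever pushed down behind the ear. In the last pictures the lid is still down, the lever upright, the robot clear and nothing seen knocked over; sign-off gave no verdict.

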